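# Gauge the plate gap of a casting cassette

## Task

Take the taper gauge (the one with the flat grip and the wedge-shaped blade) from the tool block and slide its blade, upright, down between the two white plates of the casting stand until it drags snugly on both, so that the sprung front plate just gives a little; never force the plates wide apart. Finish while still gripping the gauge, held still and upright at that depth so that it can be read. Leave the setting bar, the vial, the dropper bottle and the brown bottle where they are.

Things in the scene. Friction and masses are not known exactly. Their poses are not given: they have to be found in the camera images.
- gauge_grip (a point): Centre of the taper gauge's grip, a black flat block 14 mm (gauge x) by 30 mm (y) by 45 mm (z). This point is 107.5 mm above the blade's tip and 22.5 mm above the grip's lower end. At the start the gauge stands upright (z up) in one of the two slots of the tool block (which one varies), the tip 50 mm down in the slot and 10 mm above the worktop.
- gauge_tip (a point): Centre of the lower end (tip) of the gauge's steel blade. The blade is 85 mm long (z, tip to grip) and 20 mm wide (y); its thickness (x) grows evenly from 2.5 mm at the tip to 11 mm at the grip, 0.1 mm per mm.
- bar_grip (a point): Centre of the round grip (24 mm diameter, 30 mm high) of the setting bar, the other tool in the tool block; steel blade 20 mm wide, 7 mm thick throughout. Not to be used or moved.
- tool_block: Grey block fixed to the worktop, 56 x 150 x 60 mm (x, y, z), origin under its centre. In its top two slots, 38 mm either side of the centre along y, 10.5 mm (x) by 23 mm (y), 50 mm deep; tools are drawn straight up.
- stand: Aluminium casting stand fixed to the worktop, base 150 x 116 mm, origin under its centre. On its two rods sits a cassette with two upright white ceramic plates; x runs across the gap from front plate to back plate, y along the plates. The whole cassette slides along x, up to 6 mm either way, with only 0.3 N of friction, so the gap centres itself on a blade.
- back_edge (a point): Back plate: middle of the upper edge of its flat inner face, 115 mm above the worktop. The plate is 72 mm long (y), its flat face runs 95 mm down from here. Above this edge a lip flares outward by 5 mm over 8 mm of height and guides a blade in; the plates end 123 mm above the worktop. Axes as the stand's.
- front_edge (a point): Front plate: the same point of the equal plate opposite, toward the stand's -x. The horizontal distance to point back_edge is the gap, 5.0 to 7.5 mm at rest (set anew each time); its middle is midway between the two points. The gauge first touches both plates with its tip 25 to 50 mm below this edge, according to the gap.
- front_plate (a joint): How far the sprung front plate is pushed open (m): 0 at rest, at most 0.006. Its spring takes 1.5 N to start and 3 N more for each mm, so the drag grows gradually: a downward push of about 4 to 8 N on the gauge makes it snug. Snug means opened by 0.2 to 2.5 mm; over 3.5 mm is forced.
- vial_mid (a point): Centre of a dark vial with white cap, 33 mm wide, 73 mm high, loose, a bystander.
- dropper_mid (a point): Centre of a small dropper bottle with white cap, 25 mm wide, 66 mm high, loose, a bystander.
- bottle_mid (a point): Centre of a brown reagent bottle with a blue cap, 48 mm wide, 99 mm high, loose, a bystander.
- gauge: The taper gauge as a whole, loose, 50 to 100 g; its origin is the centre of the tip (same point as point gauge_tip).

How it is judged:
On the way, in this order (a step that is already met when the one before it is completed fails the run):
1. the gauge is drawn out of the tool block and lifted clear, in the gripper (height (world z) of gauge_tip above 0.065 m and contact force between gauge and the fingers above 1 N and contact force between gauge and tool_block below 0.05 N), for 0.1 s.
2. the gauge's tip is between the plates, at least 18 mm below the edge of their flat faces (x of gauge_tip in the frame of back_edge between -0.014 and 0.001 m and z of gauge_tip in the frame of back_edge below -0.018 m and y of gauge_tip in the frame of back_edge between -0.026 and 0.026 m), for 0.1 s.
At the end, for the whole second after the job is handed in: Gauge gripped, still, upright within 0.12 rad; tip 18 mm or more below the plate edges, within 26 mm of their middle; at least 1 N on each plate; front plate opened 0.2 to 2.5 mm; setting bar, vial, dropper and brown bottle within 30 mm of their start (all of step 2 and contact force between gauge and cassette_c0 above 1 N and contact force between gauge and front_plate above 1 N and value of joint front_plate between 0.0002 and 0.0025 m and angle between gauge_tip's own z axis and vertical below 0.12 rad and linear speed of gauge below 0.01 m/s and contact force between gauge and the fingers above 3 N and contact force between gauge and tool_block below 0.05 N and distance of each of vial_mid, dropper_mid, bottle_mid, bar_grip from where it was at the start of the episode below 0.03 m); the arm keeps its last pose, push and grip.
It fails at once if the plates are forced: front plate opened more than 3.5 mm (value of joint front_plate above 0.0035 m).
It fails at once if the vial is moved more than 30 mm (distance of vial_mid from where it was at the start of the episode above 0.03 m).
It fails at once if the dropper bottle is moved more than 30 mm (distance of dropper_mid from where it was at the start of the episode above 0.03 m).
It fails at once if the brown bottle is moved more than 30 mm (distance of bottle_mid from where it was at the start of the episode above 0.03 m).
It fails at once if the setting bar is moved more than 30 mm (distance of bar_grip from where it was at the start of the episode above 0.03 m).
It also fails if it takes over 43 s, if anything falls off the work surface, if the arm or the gripper's body presses on something with over 40 N, if the wrist force passes 120 N, or if a joint passes its speed limit or range.

## Robot

A 6-joint arm with a two-finger parallel gripper is mounted at the origin on a cart in front of the work surface, level with it; the furniture and walls round the work are solid. World frame = base frame: x ahead of the robot, y to its left, z up, the work surface at z = 0. Lengths are in m, angles in rad, forces in N, time in s.
With the tool pointing down it reaches from about 0.275 to 0.825 m from the base axis. Payload 4.9 kg.
Tool frame: the origin (TCP) lies midway between the tips of the shut fingers; the grasp point (between the pads) lies 19 mm behind it (grip_point_offset is the distance from the TCP to the grasp point, in m); z points along the fingers, y is the line along which they close (so a half turn about z gives the same grasp; the last joint's range is limited). The gripper opens to 85 mm and grips with 20 to 120 N. Pads are 22 mm wide; open, the fingers measure 114 mm over their backs; the gripper's body (76 mm by 85 mm) begins 54 mm behind the grasp point. The pads swing forward as they close: fully open they stand 13 mm farther back than shut.
Start: joints at [1.114, 0.326, -0.193, 1.052, 0, 1.437], TCP at [0.174, 0.522, 0.231] pointing down, gripper open.
Joint ranges: [-2.65, 2.65], [-0.97, 1.79], [-1.3, 1.35], [-1.93, 2.1], [-1.47, 1.37], [-3.14, 3.14]. Speed limits (rad/s): [2.57, 2.57, 3.14, 3.14, 3.14, 3.14].

## Interface

Orientations are given as a rotation vector (axis times angle).
In Python, from cell import * gives the robot as it stands. Calls block until the motion is done:
- movep(position, orientation): joint-space move of the TCP to a pose.
- move_l(position, velocity=0.15, rot=None, until_force=None): straight line of the TCP; rot=None keeps the orientation; velocity is the mean speed in m/s. With until_force (N) it stops when the force on the tool has changed by that much, and returns True; else False.
- set_joints(angles): joint-space move.
- let_go() and grab(newtons=None): open the fingers fully, or close them until they stop; newtons is the grip in N (None keeps the last).
- sleep(seconds).
- ik(position, orientation): joint angles nearest the present ones, or None.
- get_state(): the state.
- grab_frame(name): name is "scene" or "top" or "wrist"; returns a dict with "img" (480x640x3 uint8, red, green, blue), "fx", "fy", "cx", "cy" (pixels), "cam_to_world" (4x4, takes a point from camera to world coordinates); the wrist camera has in their place "T_tool_cam" (4x4, takes a point from camera to tool coordinates, whose origin is the TCP and whose axes are the flange's). Camera axes: x right, y down, z forward; pixel columns grow to the right and rows downward; lengths in m; the calibration is good to about 2 mm. A picture is of the moment at which its call begins: read the wrist's pose just before it. There is no depth.
A pose or a line that the arm cannot do raises MotionError and nothing moves.
- sign_off(): hands the job in; it is judged then, once.
Trained networks look in the newest picture that a camera, given by its name, has taken for a name from the list of things; names that differ only in an ending like _2 or _b are one class to them, and where a whole thing is asked for, a point or a joint stands for the part that bears it (a point fixed in the world has none). Each returns a list of dicts, best first, with "score" (0 to 1); they miss things now and then, are a little off and sometimes report something else, mostly with a low value. They report only what shows in the picture. A call takes as long as a camera call.
- spot_in(camera, name): "centre" ([column, row] in pixels, amid what is visible of it).
- silhouettes(camera, name): "mask" (480x640 bool, what is visible of it) and "centre" ([column, row] in pixels, amid what is visible of it).
- tip_of(camera, name): "centre" ([column, row] in pixels: a listed point, or the origin of a listed thing).
The state is a dict: "clock": time; "q": joint angles; "joint_velocities": joint speeds; "tau": joint torques, N m; "position": TCP position; "eef_rot": TCP orientation; "contact_force": force on the tool from outside, world axes, zero at the start; "wrist_torque": the same for the moment, N m; "finger_gap": opening from 0.0 (shut) to 1.0 (fully open); "grasp_force": force on a finger pad.
Only numpy, scipy, OpenCV 4.12 (cv2) and the standard library are available. Lean on these libraries where they do the work, as an engineer would, in place of code of your own. Each camera call takes 0.05 s, during which the arm holds its last target. There are 200 camera calls.

## Working session

There is one attempt and no reset: what is moved stays moved. The work goes in short steps, each a Python script; the robot and the scene stay as the last script left them, time stands still between calls to the robot, and variables do not carry over. Pictures are saved under pics/ and viewed, at most 10 in all, crops included, and the job is handed in when it is done.

```bash
mkdir -p pics; cat > h.py <<'E'
from cell import *
import numpy as np, cv2
def tri(name, fn=tip_of, cams=("scene","top"), fr=None):
    A=[];b=[];info=[]
    for c in cams:
        f=fr[c]; r=fn(c,name)
        if not r: info.append((c,None)); continue
        info.append((c,np.round(r[0]["centre"],1).tolist(),round(r[0]["score"],2)))
        o,d=ray(f,r[0]["centre"]); P=np.eye(3)-np.outer(d,d); A.append(P); b.append(P@o)
    X=np.linalg.solve(sum(A),sum(b)) if len(A)>1 else None
    res=[np.linalg.norm(P@X-q) for P,q in zip(A,b)] if X is not None else None
    return X,res,info
def ray(f,px,T=None):
    T=np.array(f["cam_to_world"]) if T is None else T
    d=T[:3,:3]@np.array([(px[0]-f["cx"])/f["fx"],(px[1]-f["cy"])/f["fy"],1]); return T[:3,3],d/np.linalg.norm(d)
def atz(f,px,z,T=None):
    o,d=ray(f,px,T); return o+d*(z-o[2])/d[2]
E
python3 - <<'E'
from h import *
fr={c:grab_frame(c) for c in("scene","top")}
for c in fr: cv2.imwrite(f"pics/{c}0.png",fr[c]["img"][:,:,::-1])
np.set_printoptions(precision=4,suppress=True)
for n in["gauge_grip","bar_grip","tool_block","stand","back_edge","front_edge","vial_mid","dropper_mid","bottle_mid"]:
    print(n,*tri(n,fr=fr))
print(get_state())
for c in fr: print(fr[c]["cam_to_world"],fr[c]["fx"])
E
```

```text
gauge_grip [ 0.4787 -0.1102  0.117 ] [np.float64(9.54855298362167e-05), np.float64(9.548552983619443e-05)] [('scene', [378.3, 235.4], 0.76), ('top', [362.0, 264.8], 0.52)]
bar_grip None None [('scene', None), ('top', [399.9, 281.3], 0.68)]
tool_block [ 0.4635 -0.1439  0.0018] [np.float64(0.0019520119603633796), np.float64(0.0019520119603633718)] [('scene', [393.7, 287.7], 0.75), ('top', [373.7, 278.3], 0.64)]
stand None None [('scene', None), ('top', [236.2, 272.8], 0.74)]
back_edge None None [('scene', None), ('top', [229.4, 269.7], 0.78)]
front_edge [0.471  0.1443 0.1133] [np.float64(0.0012703548928488452), np.float64(0.001270354892848821)] [('scene', [239.3, 289.1], 0.98), ('top', [227.9, 269.6], 0.71)]
vial_mid [ 0.3767 -0.0197  0.0345] [np.float64(0.0005854252116693342), np.float64(0.0005854252116692505)] [('scene', [366.7, 328.0], 0.57), ('top', [314.5, 319.5], 0.73)]
dropper_mid [ 0.6124 -0.0197  0.0256] [np.float64(0.0016447500296225188), np.float64(0.0016447500296224503)] [('scene', [293.6, 256.1], 0.63), ('top', [314.7, 207.3], 0.59)]
bottle_mid [0.6855 0.2051 0.0406] [np.f
[... 238 characters left out ...]
-0.0001,  0.0004,  0.0009, -0.0008, -0.0008,  0.0009]), 'tau': array([ -0.0013, -44.3333,  26.2762,   0.001 ,  -0.0001,  -0.    ]), 'position': array([0.1745, 0.5216, 0.2313]), 'eef_rot': array([ 0.5048,  3.1008, -0.    ]), 'contact_force': array([ 0.1972,  0.1772, -1.3327]), 'wrist_torque': array([-0.0398,  0.0191,  0.0126]), 'grasp_force': 0.0, 'finger_gap': 0.9986259896088258}
[[-0.5023 -0.4685  0.7268 -0.0845]
 [-0.8647  0.2793 -0.4175  0.3303]
 [-0.0074 -0.8382 -0.5454  0.5792]
 [ 0.      0.      0.      1.    ]] 506.7820407484468
[[-0.0087 -0.9849  0.173   0.3702]
 [-0.9997  0.0047 -0.0234 -0.0129]
 [ 0.0222 -0.1731 -0.9846  1.1233]
 [ 0.      0.      0.      1.    ]] 529.8626755796741
```

```bash
python3 -c "
import cv2,numpy as np
a=[cv2.imread(f'pics/{c}0.png') for c in('scene','top')]
cv2.imwrite('pics/both.png',cv2.resize(np.vstack(a),(400*1,600)))"
```

```text
(no output)
```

View pics/scene0.png

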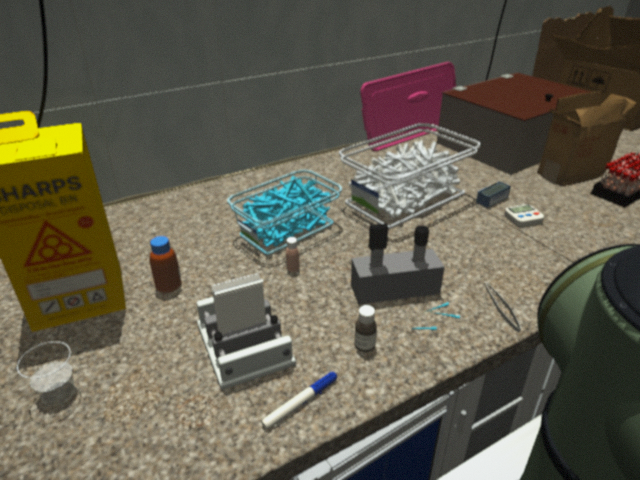

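View pics/top0.png

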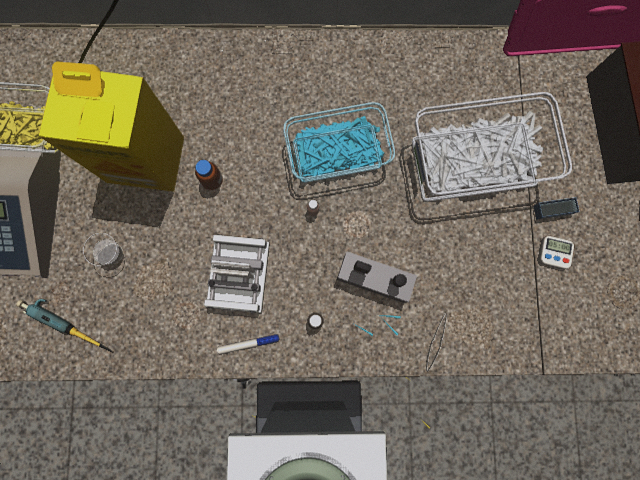

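The scene view shows the gauge (flat grip) at (378,235), left of the bar at (422,235). The stand is at (245,330), with its long side along world x. In the top view the gauge is at (362,267) and the block is yawed. The heights agree with the given sizes. Next come closer wrist views, of the stand first.

```bash
cat >> h.py <<'E'
from scipy.spatial.transform import Rotation as Rn
np.set_printoptions(precision=4,suppress=True)
def rv(yaw): # tool y along (cos,sin)
    c,s=np.cos(yaw),np.sin(yaw)
    return Rn.from_matrix(np.array([[-s,c,0],[c,s,0],[0,0,-1]]).T).as_rotvec()
def best(p,yaw):
    o=[(abs(q[5]),r) for r in(rv(yaw),rv(yaw+np.pi)) for q in[ik(p,r)] if q is not None]
    return min(o,key=lambda t:t[0])[1]
def wr():
    s=get_state(); f=grab_frame("wrist"); T=np.eye(4); T[:3,:3]=Rn.from_rotvec(s["eef_rot"]).as_matrix(); T[:3,3]=s["position"]
    f["cam_to_world"]=T@np.array(f["T_tool_cam"]); return f
E
python3 - <<'E'
from h import *
import pickle
out={}
for k,p,yaw in(("st",[0.42,0.14,0.32],0.0),("bl",[0.44,-0.13,0.32],-0.42)):
    r=best(p,yaw); movep(p,r); f=wr(); cv2.imwrite(f"pics/w_{k}.png",f["img"][:,:,::-1])
    print(k,get_state()["clock"],get_state()["q"],f["fx"],f["cam_to_world"])
    for n in (["stand","back_edge","front_edge"] if k=="st" else ["gauge_grip","bar_grip","tool_block"]):
        for fn in (tip_of,): print(n,[(d["centre"],round(d["score"],2)) for d in fn("wrist",n)])
    if k=="bl":
        for n,z in(("gauge_grip",.1175),("bar_grip",.1175),("tool_block",0.)):
            d=tip_of("wrist",n)
            if d: print(n,atz(f,d[0]["centre"],z))
    else:
        for n,z in(("back_edge",.115),("front_edge",.115),("stand",0.)):
            d=tip_of("wrist",n)
            if d: print(n,atz(f,d[0]["centre"],z))
    pickle.dump(f,open(f"{k}.pkl","wb"))
E
```

```text
st 3.4667 [ 0.1553  0.0763 -0.2808  1.2138  0.     -1.4159] 399.78502496033605 [[-1.     -0.0004 -0.0007  0.4195]
 [-0.0006  0.9621  0.2727  0.0722]
 [ 0.0005  0.2727 -0.9621  0.462 ]
 [ 0.      0.      0.      1.    ]]
stand [([269.1, 185.6], 0.8)]
back_edge [([254.3, 202.0], 0.71)]
front_edge [([258.5, 205.4], 0.9)]
back_edge [0.4739 0.1422 0.115 ]
front_edge [0.4703 0.1452 0.115 ]
stand [0.474  0.1459 0.    ]
bl 6.325 [-0.4481  0.1074 -0.2458  1.2176  0.0001  1.5422] 399.78502496033605 [[ 0.9135 -0.3916 -0.1109  0.4676]
 [-0.4069 -0.8795 -0.2467 -0.0663]
 [-0.0009  0.2705 -0.9627  0.4621]
 [ 0.      0.      0.      1.    ]]
gauge_grip [([340.6, 161.8], 0.83)]
bar_grip [([345.5, 242.7], 0.89)]
tool_block [([333.3, 187.2], 0.63)]
gauge_grip [ 0.4726 -0.1055  0.1175]
bar_grip [ 0.4483 -0.1736  0.1175]
tool_block [ 0.4551 -0.1422  0.    ]
```

View pics/w_st.png

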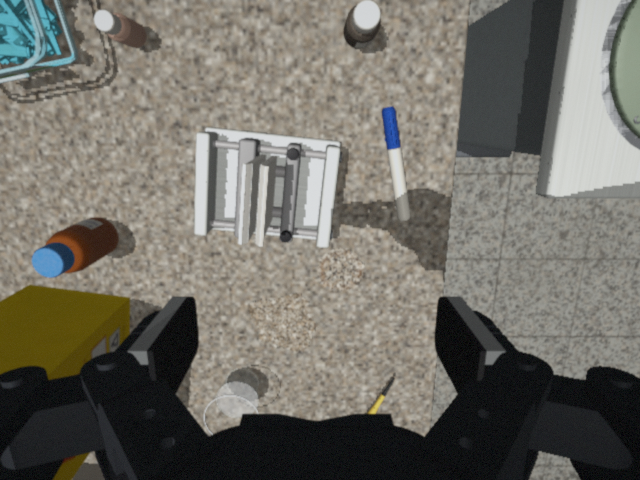

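View pics/w_bl.png

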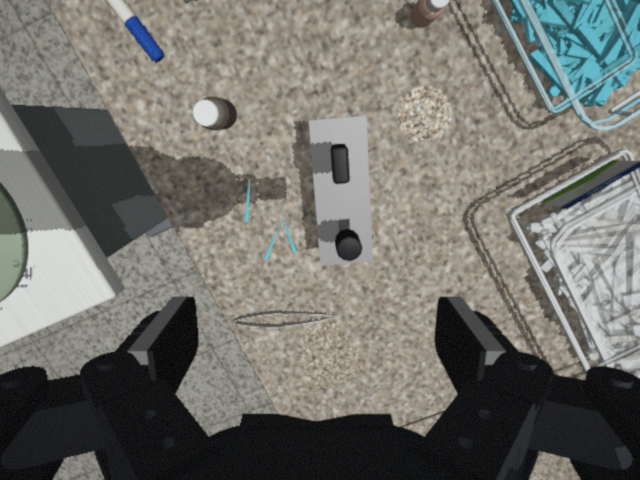

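The stand view shows two plates at columns ~247 and ~263, rows 160–245, with the front plate on the right (−x). The stand is slightly yawed. The block view shows the flat gauge grip at (341,163) and the round bar grip at (348,245). I'll compute the yaws, then move over the gauge for a closer look.

```bash
python3 - <<'E'
from h import *
import pickle
st=pickle.load(open("st.pkl","rb")); bl=pickle.load(open("bl.pkl","rb"))
c=[atz(bl,p,.06)[:2] for p in((309,121),(367,117),(372,263),(321,265))]
for a,b in((0,3),(1,2),(0,1),(3,2)):
    d=c[b]-c[a]; print("block",np.linalg.norm(d),np.arctan2(d[1],d[0]))
print("blk centre",np.mean(c,0))
c=[atz(st,p,.03)[:2] for p in((207,130),(340,143),(328,245),(196,235))]
for a,b in((0,3),(1,2),(1,0),(2,3)):
    d=c[b]-c[a]; print("stand",np.linalg.norm(d),np.arctan2(d[1],d[0]))
p=np.array([0.475,-0.108,0.205]); yaw=-0.36
r=best(p,yaw); movep(p,r); f=wr(); cv2.imwrite("pics/w_g.png",f["img"][:,:,::-1])
s=silhouettes("wrist","gauge_grip"); t=tip_of("wrist","gauge_grip")
print([(d["centre"],d["score"]) for d in t+s]); 
if t: print(atz(f,t[0]["centre"],.1175))
if s:
    m=s[0]["mask"]; print(cv2.minAreaRect(np.argwhere(m)[:,::-1].astype(np.float32)),m.sum())
print(get_state()["clock"],get_state()["q"])
pickle.dump(f,open("g.pkl","wb"))
E
```

```text
block 0.14868531148872702 -1.9084120274795517
block 0.14999247911753363 -1.9199995060163697
block 0.056161610281239706 -0.35282207446176395
block 0.0544596203498715 -0.3771245929185976
blk centre [ 0.462  -0.1436]
stand 0.1162682522014646 1.3907963348048105
stand 0.11350480362037278 1.4676043379522206
stand 0.14004518541547875 -0.09448648570035076
stand 0.14900589475659864 -0.07876230343458199
[([310.1, 239.6], 0.64), ([308.9, 238.3], 0.6)]
[ 0.4709 -0.106   0.1175]
((310.0, 237.0), (72.0, 26.0), 90.0) 1755
7.3333 [-0.3759  0.2292 -0.3911  0.9468 -0.0001  1.5555]
```

View pics/w_g.png

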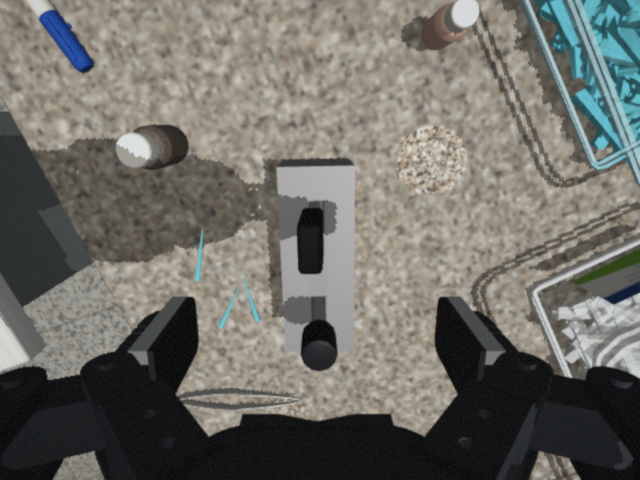

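The gauge grip is at about (310,240), between the fingers but ~6 px left of the block's centreline. I'll zoom in to check whether it leans.

```bash
python3 - <<'E'
import cv2,numpy as np
a=cv2.imread("pics/w_g.png")[150:380,250:390]
a=np.clip(a.astype(float)*1.0,0,255); a=(255*(a/255)**0.5).astype(np.uint8)
cv2.imwrite("pics/crop1.png",cv2.resize(a,None,fx=2.6,fy=2.6,interpolation=cv2.INTER_CUBIC))
import pickle; f=pickle.load(open("g.pkl","rb")); print(f["cx"],f["cy"],f["T_tool_cam"])
E
```

```text
316.1897547676796 232.97871253995572 [[ 3.27008093e-04 -9.62728173e-01 -2.70470623e-01  6.93214730e-02]
 [ 9.99999582e-01  5.45908092e-04 -7.34102440e-04 -6.65692494e-04]
 [ 8.54393203e-04 -2.70470270e-01  9.62727949e-01 -1.42059680e-01]
 [ 0.00000000e+00  0.00000000e+00  0.00000000e+00  1.00000000e+00]]
```

View pics/crop1.png

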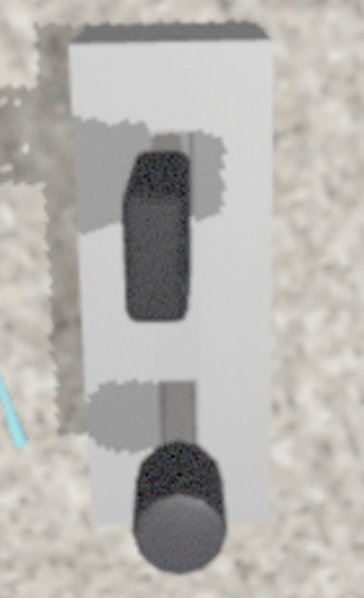

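The gauge leans slightly in its slot, with the grip about 3 mm to −tool‑y. I'll centre on it, grasp, lift, and carry it to a hover beside the stand for a close look.

```bash
python3 - <<'E'
from h import *
import pickle
f=pickle.load(open("g.pkl","rb"))
t=atz(f,(309.8,249),.14); b=atz(f,(312.5,228),.095); print("grip top",t)
r=get_state()["eef_rot"]; R=Rn.from_rotvec(r).as_matrix(); print("tool y",R[:,1])
yaw=np.arctan2(R[1,1],R[0,1]); 
p=t.copy(); p[2]=.1; print(p)
move_l(p+[0,0,.06],.15); move_l(p,.12)
grab(60); s=get_state(); print(s["finger_gap"],s["grasp_force"],s["contact_force"],s["clock"])
move_l(p+[0,0,.07],.08); move_l(p+[0,0,.15],.15)
s=get_state(); print(s["finger_gap"],s["grasp_force"],s["contact_force"],s["clock"])
q=np.array([.472,.10,.25]); 
r2=min((rv(-.095),rv(-.095+np.pi)),key=lambda a:np.linalg.norm((Rn.from_rotvec(a)*Rn.from_rotvec(r).inv()).as_rotvec()))
movep(q,r2); sleep(.3); f=wr(); cv2.imwrite("pics/w_s2.png",f["img"][:,:,::-1]); pickle.dump(f,open("s2.pkl","wb"))
s=get_state(); print(s["clock"],s["position"],s["q"],Rn.from_rotvec(s["eef_rot"]).as_matrix()[:,1])
for n in("back_edge","front_edge","gauge_tip"):
    d=tip_of("wrist",n); print(n,[(x["centre"],round(x["score"],2)) for x in d], atz(f,d[0]["centre"],.115) if d else None)
E
```

```text
grip top [ 0.4716 -0.1048  0.14  ]
tool y [ 0.9357 -0.3529  0.0038]
[ 0.4716 -0.1048  0.1   ]
0.15843776507139448 58.59528422355652 [ 4.0099 -2.1482  1.2652] 9.0833
0.1552374103370816 58.744606375694275 [-0.2461  0.0076 -1.2361] 10.7917
11.975 [0.4722 0.0991 0.25  ] [ 0.0538  0.1884 -0.3286  1.0538 -0.      1.7214] [ 0.9953 -0.0966  0.0001]
back_edge [([322.4, 155.3], 0.59)] [0.4804 0.1451 0.115 ]
front_edge [([310.3, 159.7], 0.63)] [0.4719 0.1429 0.115 ]
gauge_tip [([319.0, 239.4], 0.78), ([309.4, 157.8], 0.28)] [0.4724 0.0857 0.115 ]
```

View pics/w_s2.png

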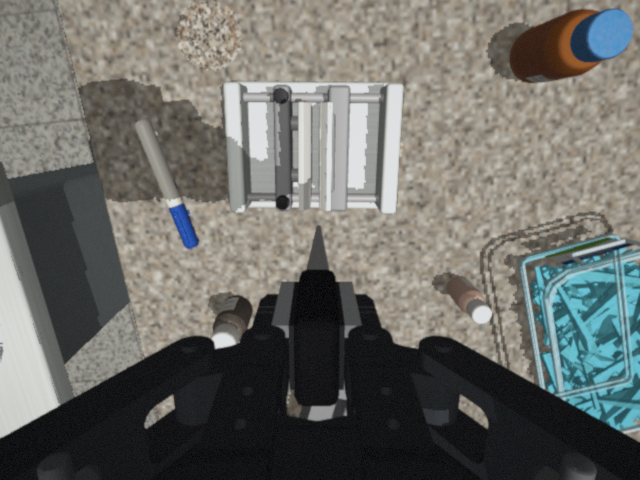

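The gauge is held and its tip shows at (318,228). The plates are ahead, the front at column ~305 and the back at ~328, and look parallel to the tool. I'll crop for gap detail.

```bash
python3 - <<'E'
import cv2,numpy as np
a=cv2.imread("pics/w_s2.png")[80:290,260:380]
cv2.imwrite("pics/crop2.png",cv2.resize(a,None,fx=2.8,fy=2.8,interpolation=cv2.INTER_CUBIC))
from h import *
import pickle; f=pickle.load(open("s2.pkl","rb"))
print("tip",atz(f,(319,239.4),.16))
g=cv2.cvtColor(f["img"],cv2.COLOR_RGB2GRAY)
for r in(115,140,155,170): print(r,g[r,292:348])
E
```

```text
tip [0.4734 0.0991 0.16  ]
115 [ 98 135 140 139 139 143 173 212 218 221 222 214 205 203 203 201 201 198
 175 120 129 155 158 158 157 160 152 148 170 173 167 169 168 169 173 196
 221 224 224 215 192 159 140 150 176 177 179 179 180 180 182 182 184 183
 180 164]
140 [ 94 143 159 159 161 160 182 213 219 222 224 218 206 204 201 201 201 197
 173 120 139 159 161 159 162 161 148 149 172 167 169 170 170 173 185 210
 224 224 223 208 168 153 143 159 176 177 177 178 179 180 183 182 182 181
 169 153]
155 [ 96 140 159 160 160 160 182 214 219 223 223 219 206 204 203 203 201 196
 172 118 138 159 158 159 159 156 145 145 178 167 168 170 171 174 195 221
 225 226 223 207 164 146 148 173 176 178 177 178 180 181 181 182 183 179
 163 145]
170 [ 97  98  99  98  98 110 168 214 219 221 224 219 207 204 205 203 201 196
 170 118 137 156 158 159 156 157 145 139 173 167 169 169 172 172 195 222
 225 225 222 204 169 145 145 172 176 176 177 178 179 179 182 182 183 174
 156 154]
```

View pics/crop2.png

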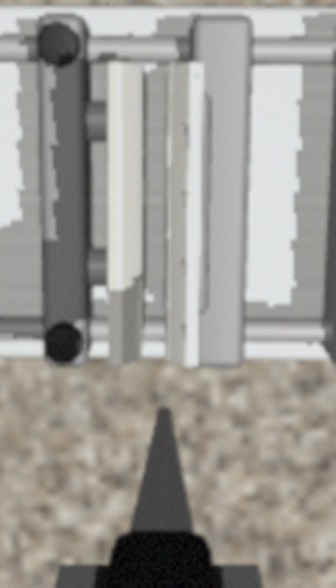

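The gap runs from column 310.5 to 319 (≈6 mm) at the edge height. The tip edge is at (318.6,226), so a ~2 mm lateral shift is needed; the yaw is already parallel. I'll align, lower, then feel for the drag.

```bash
python3 - <<'E'
from h import *
import pickle
f=pickle.load(open("s2.pkl","rb"))
s=get_state(); P=s["position"]; R=Rn.from_rotvec(s["eef_rot"]).as_matrix()
gy=np.array([-R[1,1],R[0,1],0]); gy/=np.linalg.norm(gy)
tip=atz(f,(318.6,225.7),.16)-.010*gy
e1=atz(f,(315.2,102),.123); e2=atz(f,(315.2,209.5),.123); print("plate len",np.linalg.norm(e1-e2))
G=atz(f,(314.8,155),.115); mid=(e1+e2)/2; G=G+gy*np.dot(mid-G,gy)
print("tip-TCP",tip-P,"G",G,"gap",np.linalg.norm(atz(f,(310.5,155),.115)-atz(f,(319,155),.115)))
T=P+(G-tip); T[2]=.25; print("target",T)
move_l(T,.1); T[2]=.222; move_l(T,.1); sleep(.2)
f0=get_state()["contact_force"]; print("f0",f0)
T[2]=.187; print(move_l(T,.04,until_force=5)); s=get_state(); print(s["position"],s["contact_force"]-f0,s["clock"])
f=wr(); cv2.imwrite("pics/w_in.png",f["img"][:,:,::-1])
E
```

```text
plate len 0.0703092443136261
tip-TCP [ 0.0009 -0.0019 -0.09  ] G [0.4751 0.1447 0.115 ] gap 0.005800076275435017
target [0.4742 0.1466 0.25  ]
f0 [-1.0788  0.046  -0.9338]
False
[0.4743 0.1467 0.1872] [1.0814 0.9669 0.771 ] 14.4
```

View pics/w_in.png

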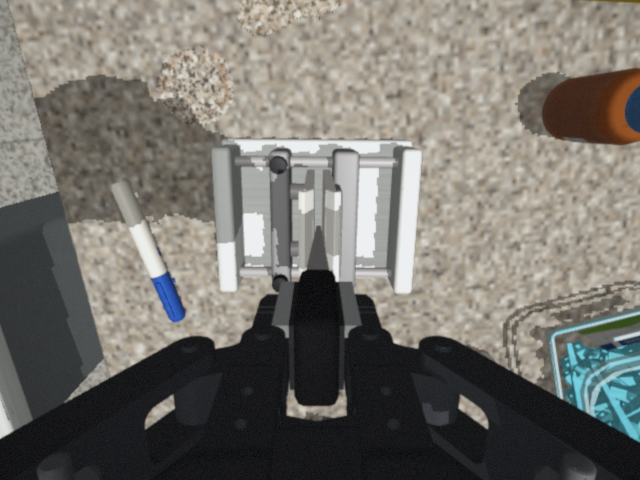

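The blade is between the plates, centred at about column 318, and nothing is jammed. I'll lower it slowly, logging the force.

```bash
python3 - <<'E'
from h import *
T=get_state()["position"].copy()
fs=[]
for _ in range(5): sleep(.04); fs.append(get_state()["contact_force"])
f0=np.mean(fs,0); z=.187
while z>.146:
    z-=.003; T[2]=z; move_l(T,.02,until_force=6)
    fs=[]
    for _ in range(4): sleep(.03); fs.append(get_state()["contact_force"])
    d=np.mean(fs,0)-f0; s=get_state(); print(round(z,4),s["position"][2].round(4),d,s["clock"])
    if d[2]>4.5: break
E
```

```text
0.184 0.184 [-0.3485  0.0021 -0.1967] 15.0917
0.181 0.181 [-0.4373 -0.2127  0.4039] 15.525
0.178 0.178 [-0.6023 -0.606   0.3362] 15.9583
0.175 0.175 [ 0.0399  0.0359 -0.0073] 16.3917
0.172 0.172 [-0.3225  0.0492  0.4308] 16.825
0.169 0.1689 [-0.0378  0.1997 -0.7044] 17.2583
0.166 0.1659 [ 0.5018  0.5439 -0.1445] 17.6917
0.163 0.1629 [0.5105 0.4735 0.4855] 18.125
0.16 0.1599 [0.3224 0.4283 1.6448] 18.5583
0.157 0.1569 [-0.0471  0.4023  1.4943] 18.9917
0.154 0.1539 [0.0536 0.1564 2.5905] 19.425
0.151 0.151 [0.4263 0.52   3.5537] 19.8583
0.148 0.1481 [0.0219 0.3331 3.9826] 20.2917
0.145 0.1451 [0.3152 0.1594 4.7753] 20.725
```

```bash
python3 - <<'E'
from h import *
sleep(.5); s=get_state(); print(s["finger_gap"],s["grasp_force"],s["contact_force"],s["position"],s["clock"])
f=wr(); cv2.imwrite("pics/w_end.png",f["img"][130:400,180:460,::-1].repeat(2,0).repeat(2,1))
E
```

```text
0.15632402408277085 59.44044828414917 [-0.0381  0.1585  5.1032] [0.4745 0.1467 0.1451] 21.225
```

View pics/w_end.png

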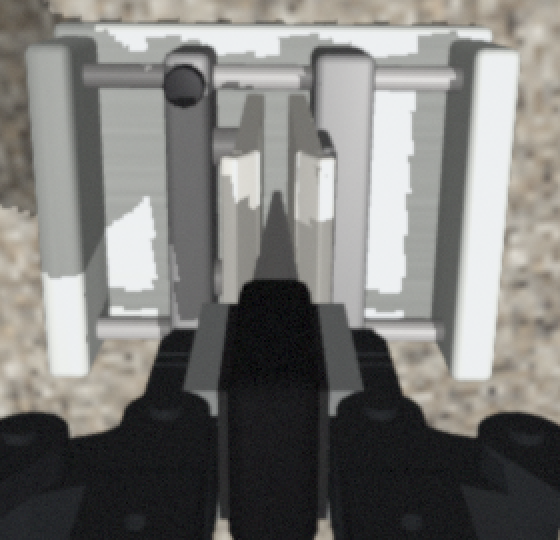

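The blade sits upright and centred between both plates (crop 275,190–285). The grip holds at 59 N with about 5 N of drag, so I'm handing the job in.

```bash
python3 -c "
from cell import *
print(sign_off())"
```

```text
the job is handed in; nothing more can be done
None
```

I handed the job in with the gauge gripped, upright and still between the plates; it drags at about 5 N, and I estimate from the force readings that the front plate is open about 1.7 mm. The hand-in returned no verdict.

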